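# Find the hidden rib under a sprung slatted stand and set the bottle on it

### The job

The slats of the low stand are soft and sprung, but one firm rib is hidden somewhere beneath them. Press along the slats with the closed fingertips to find where they no longer give, and only then pick up the white bottle and stand it upright over that firm place, so that it stays level with the top and does not sink in. Never stand the bottle where the slats give way, and leave the jars and brown bottles round about where they are.

Things in the scene. Friction and masses are not known exactly. Their poses are not given: they have to be found in the camera images.
- deck: Low stand fixed to the bench, 138 mm deep (x), 234 mm long (y), 50 mm high; origin at the centre of its underside, z up. A dark steel frame 43 mm high round 9 light wooden slats, each 120 mm long in x, 24 mm wide in y, side by side along y without gaps (centres y = -96, -72 ... +96 mm). Each slat sinks separately, straight down, up to 12 mm on a weak spring (0.2 N to start, 1.2 N at the stop).
- deck_top (a point): Centre of the slats' upper face, 50 mm above the stand's origin. A hidden rib, 30 mm wide in y and running along the slats in x, stands under them with its middle anywhere from y = -72 to +72 mm of this point; the two or three slats over it give only 0.5 mm, then are firm. The bottle stands level if its middle is over these firm slats, within 50 mm of the middle in x.
- bottle: White plastic bottle with a white screw cap, closed, 60 mm in diameter and 140 mm tall, 0.36 to 0.54 kg, standing upright on the bench near its front edge, to the left of the stand. Origin at the centre of its underside, z up along the bottle. Straight sides from the foot to about 100 mm, then a shoulder and a 30 mm wide cap from 125 mm up.
- jar: Bystander: glass jar with a yellow lid, 63 mm in diameter, 72 mm tall, on the bench just behind the balance at the right. Origin at the centre of its underside.
- amber_1: Bystander: small brown bottle, 42 mm in diameter, 85 mm tall, on the bench at the left behind the white bottle and three jars. Origin at the centre of its underside.
Things that resemble listed ones, but are neither listed nor needed, are in the scene too. There is more than one size of the bottle; the job needs the smaller.

How it is judged:
By the outcome, as a careful person would: the job done as asked, in the order asked, and still so for the second after the job is handed in, with the robot touching nothing.
It also fails if it takes over 67 s, if anything falls off the work surface, if the arm or the gripper's body presses on something with over 40 N, if the wrist force passes 120 N, or if a joint passes its speed limit or range.

### The arm

A 6-joint arm with a two-finger parallel gripper is mounted at the origin on a cart in front of the work surface, level with it; the furniture and walls round the work are solid. World frame = base frame: x ahead of the robot, y to its left, z up, the work surface at z = 0. Lengths are in m, angles in degrees, forces in N, time in s.
With the tool pointing down it reaches from about 0.35 to 0.875 m from the base axis. Payload 4.2 kg.
Tool frame: the origin (TCP) lies midway between the tips of the shut fingers; the grasp point (between the pads) lies 19 mm behind it (r.grasp_offset is the distance from the TCP to the grasp point, in m); z points along the fingers, y is the direction in which the jaws open and shut (so a half turn about z gives the same grasp; the last joint's range is limited). The gripper opens to 87 mm and grips with 3 to 60 N. Pads are 19 mm wide; open, the fingers measure 117 mm over their backs; the gripper's body (75 mm by 190 mm) begins 51 mm behind the grasp point.
Start: joints at [-51.589, 22.042, 0.453, 0, -68.411, -14.817], TCP at [0.25, -0.573, 0.223] pointing down, gripper open.
Joint ranges: [-179.83, 179.83], [-69.29, 118.12], [-61.27, 80.66], [-181.25, 117.63], [-171.15, -9.14], [-177.46, 177.46]. Speed limits (degrees/s): [159.86, 159.86, 180, 180, 180, 180].

### API

Orientations are given as a 3x3 rotation matrix whose columns are the frame's x, y, z axes.
In Python, from station import r gives the robot as it stands.
- The arm moves only by the shell command python3 -m crank 'ROWS'. ROWS is JSON, a list of rows, each a list of 3 entries, a list of its own where there are three numbers: the closure, from -1 (fully open) to 1 (shut), so that 0 is half open, then the shift along the tool's x, y, z as a fraction of full scale, then the turn, a rotation vector about the tool's x, y, z as a fraction of full scale. In form: [[fingers, [dx, dy, dz], [wx, wy, wz]], ...]. A call has 1 to 8 rows; each row shifts and turns the commanded pose from where the row before left it, along the tool's axes as they then stand; what a row does not reach is not made up. Full scale, the value 1, is 100 mm for a shift and 45 degrees for a turn. A row lasts 1/10 s, in which the tool goes at most 50 mm and 8.59 degrees, less where a joint would pass 70% of its speed; a pose out of reach is approached as far as the arm can. A call with a number of a shift or a turn outside -1 to 1 is refused whole. A call with a gripper value outside its range is refused whole. The fingers move at their own pace and stop on an object; the grip force is fixed at half the most. Time passes only in rows, so rows that do not move let the fingers close. It gives the time, the measured TCP pose, the force and the opening at its end, in the units of the state.
- r.sense(): the state, without advancing time (a new reading comes with each control period).
- r.capture(name): name is "scene" or "top" or "wrist"; returns a dict with "img" (480x640x3 uint8, blue, green, red), "fx", "fy", "cx", "cy" (pixels), "R" (3x3) and "t" (3): a world point X has camera coordinates R X + t. Camera axes: x right, y down, z forward; pixel columns grow to the right and rows downward; lengths in m; the calibration is good to about 2 mm. A picture is of the moment at which its call begins. There is no depth.
- r.finish_job(): hands the job in, once; it reports no verdict.
The state is a dict: "time_s": time; "joints": joint angles; "joint_velocities": joint speeds; "effort": joint torques, N m; "tcp_pos": TCP position; "ee_rot": TCP orientation; "wrist_force": force on the tool from outside, world axes, zero at the start; "moment": the same for the moment, N m; "gripper_width": opening from 0.0 (shut) to 1.0 (fully open).
Only numpy, scipy, OpenCV 4.12 (cv2) and the standard library are available. Lean on these libraries where they do the work, as an engineer would, in place of code of your own. Each camera call takes 0.05 s, during which the arm holds its last target.

## Working session

There is one attempt and no reset: what is moved stays moved. The work goes in short steps, Python scripts to look and compute and a shell command to move; the robot and the scene stay as the last step left them, time stands still between calls to the robot, and variables do not carry over. Pictures are saved under pics/ and viewed, and the job is handed in when it is done.

```bash
mkdir -p pics; ls
python3 - <<'E'
from station import r
import cv2,numpy as np
s=r.sense();print({k:np.round(v,3).tolist() for k,v in s.items()}, r.grasp_offset)
for n in("scene","top","wrist"):
    c=r.capture(n);cv2.imwrite(f"pics/{n}0.png",c["img"]);print(n,c["fx"],c["fy"],c["cx"],c["cy"],np.round(c["R"],3).tolist(),np.round(c["t"],3).tolist())
E
```

```text
pics
{'time_s': 0.0, 'joints': [-51.59, 22.09, 0.379, -0.03, -68.414, -14.816], 'joint_velocities': [0.026, -0.042, 0.007, 0.037, 0.026, -0.021], 'effort': [0.0, -39.066, 18.741, 4.22, 0.011, -0.0], 'tcp_pos': [0.25, -0.572, 0.221], 'ee_rot': [[-0.916, -0.4, -0.001], [-0.4, 0.916, 0.002], [0.0, 0.002, -1.0]], 'wrist_force': [-0.176, 0.369, 0.507], 'moment': [-0.027, 0.018, 0.026], 'gripper_width': 0.998} 0.0187
scene 477.4697610562482 477.4697610562482 326.07686083842793 251.26345331275562 [[-0.741, -0.672, 0.017], [-0.529, 0.567, -0.631], [0.414, -0.476, -0.776]] [0.467, 0.241, 0.828]
top 480.1631958501494 480.1631958501494 321.543363731662 238.80549610628046 [[0.025, -0.999, 0.022], [-0.995, -0.027, -0.094], [0.095, -0.02, -0.995]] [0.104, 0.537, 1.067]
wrist 349.77095055368784 349.77095055368784 314.5578848722606 241.5337830347157 [[-0.4, 0.916, 0.0], [0.886, 0.387, 0.257], [0.235, 0.103, -0.966]] [0.623, -0.032, 0.391]
```

View pics/scene0.png

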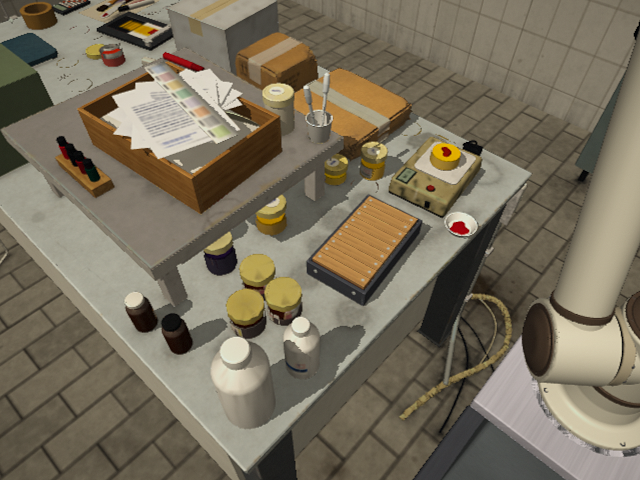

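View pics/top0.png

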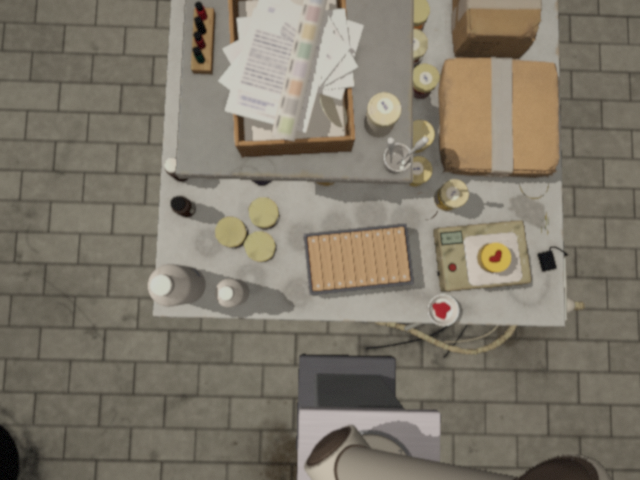

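View pics/wrist0.png

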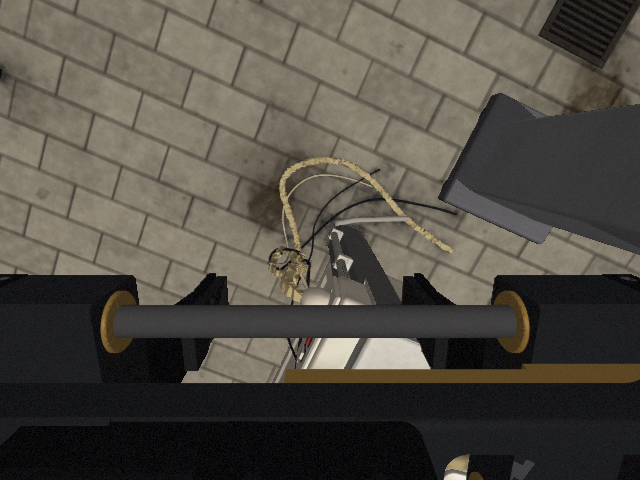

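The scene view shows the stand at about (365,247). Two white bottles could be the target: the small one at scene (301,348) / top (230,292), and the larger decoy at scene (242,380) / top (170,285). The white-lidded jar at scene (278,105) and the white-capped brown bottle at (140,310) aren't candidates. I choose the small one at (301,348) and will check it in a close crop.

Run:
```python
import cv2
a=cv2.imread("pics/scene0.png");b=cv2.imread("pics/top0.png")
cv2.imwrite("pics/c1.png",cv2.resize(a[300:440,200:350],None,fx=4,fy=4,interpolation=cv2.INTER_CUBIC))
cv2.imwrite("pics/c2.png",cv2.resize(b[215:305,295:425],None,fx=6,fy=6,interpolation=cv2.INTER_CUBIC))
cv2.imwrite("pics/c3.png",cv2.resize(b[220:320,140:290],None,fx=5,fy=5,interpolation=cv2.INTER_CUBIC))
cv2.imwrite("pics/c4.png",cv2.resize(a[185:310,300:430],None,fx=4,fy=4,interpolation=cv2.INTER_CUBIC))
```

```text
(no output)
```

View pics/c1.png

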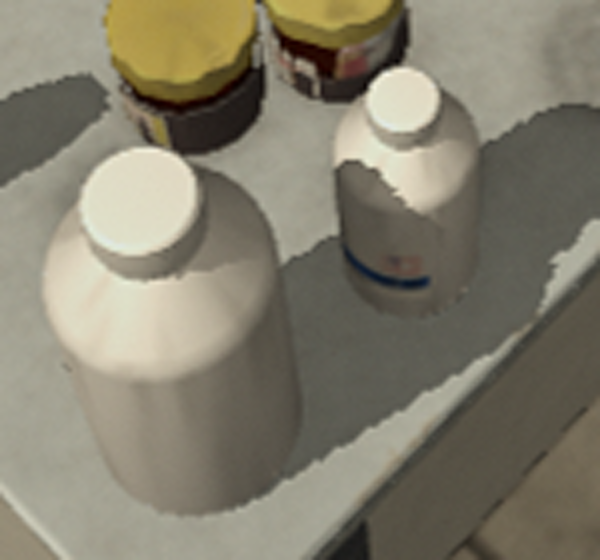

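View pics/c2.png

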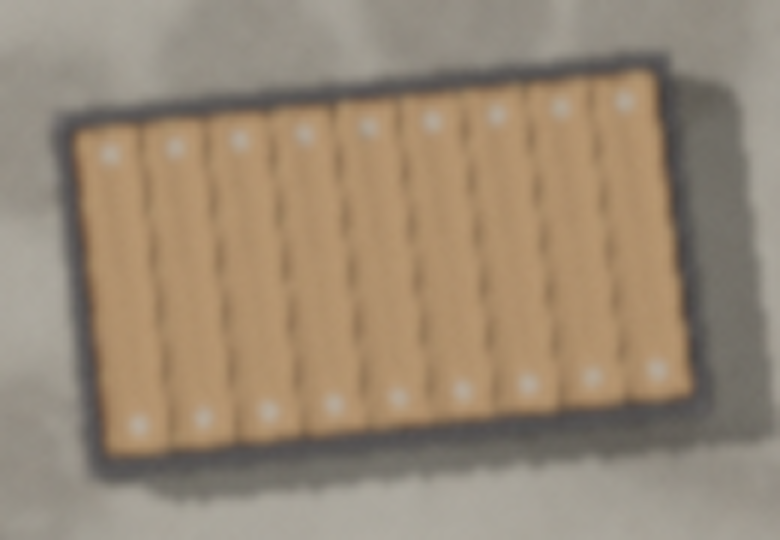

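View pics/c3.png

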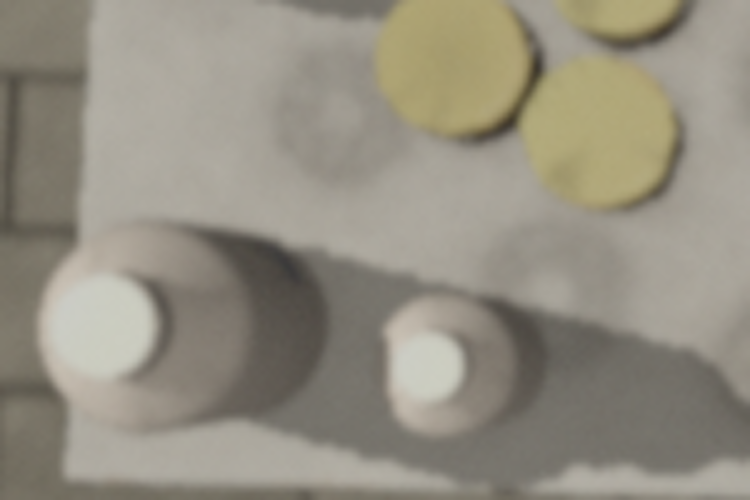

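View pics/c4.png

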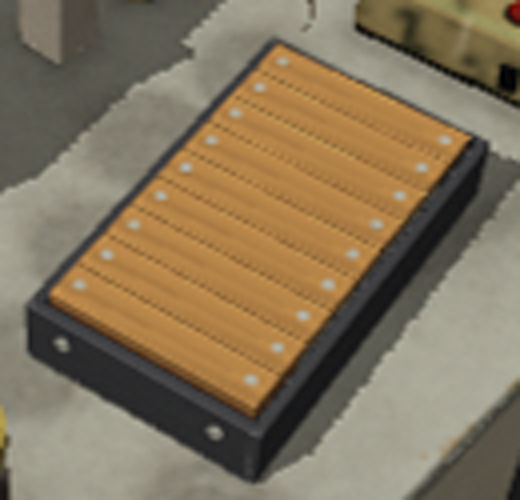

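The crop confirms the choice: the small bottle (cap at scene ≈(300,324), top ≈(226,293)) is about 60 mm wide, and the neighbour is clearly bigger. Next I'll measure positions.

```bash
cat > h.py <<'E'
import numpy as np,cv2
from station import r
def ray(c,p,z):
    R=np.array(c["R"]);t=np.array(c["t"]);C=-R.T@t
    d=R.T@np.array([(p[0]-c["cx"])/c["fx"],(p[1]-c["cy"])/c["fy"],1.])
    return C+d*(z-C[2])/d[2]
def proj(c,X):
    q=np.array(c["R"])@np.array(X)+np.array(c["t"]);return q[0]/q[2]*c["fx"]+c["cx"],q[1]/q[2]*c["fy"]+c["cy"]
E
python3 - <<'E'
from h import *
S=r.capture("scene");T=r.capture("top")
A=lambda L,f,o:np.array(L)/f+np.array(o)-.5+.5/f
ct=A([(75,130),(655,70),(690,395),(107,455)],6,(295,215))
cs=A([(50,298),(278,45),(473,137),(257,412)],4,(300,185))
for c,L in((T,ct),(S,cs)):
    P=np.array([ray(c,p,.05)[:2] for p in L]);print(P.round(4).tolist(),P.mean(0).round(4))
    print([np.linalg.norm(P[i]-P[(i+1)%4]).round(4) for i in range(4)])
    y=(P[0]+P[3]-P[1]-P[2]);print("yaw",np.degrees(np.arctan2(-y[0],y[1])))
bt=A([(432,363)],5,(140,220))[0];bs=A([(402,95)],4,(200,300))[0]
print("bottle",ray(T,bt,.14),ray(S,bs,.14))
for n,p,z,c in(("big",(161,285),.2,T),("j1",(231,232),.072,T),("j2",(260,247),.072,T),("j3",(263,212),.072,T)):print(n,ray(c,p,z).round(3))
for n,p in(("edge_f",(190,318)),("edge_l",(158,285))):print(n,ray(T,p,0).round(3))
E
```

```text
[[0.5366, 0.1502], [0.5649, -0.0648], [0.4448, -0.0788], [0.4175, 0.1352]] [0.4909 0.0354]
[np.float64(0.2168), np.float64(0.121), np.float64(0.2157), np.float64(0.1201)]
yaw 7.375371316729341
[[0.5303, 0.1531], [0.5599, -0.0613], [0.441, -0.0781], [0.4127, 0.1364]] [0.486  0.0375]
[np.float64(0.2164), np.float64(0.1201), np.float64(0.2164), np.float64(0.1187)]
yaw 7.685493406170905
bottle [0.4108463  0.30812476 0.14      ] [0.40807199 0.30936691 0.14      ]
big [0.423 0.419 0.2  ]
j1 [0.539 0.315 0.072]
j2 [0.508 0.251 0.072]
j3 [0.585 0.247 0.072]
edge_f [0.348 0.411 0.   ]
edge_l [0.42  0.488 0.   ]
```

Both cameras agree to within 4 mm, and the slat field measures 216 × 120 mm as specified. The deck centre is about (0.4885, 0.0365) at 7.5° yaw, and the bottle is at about (0.4095, 0.309). I'll turn the jaws along the slats with the fingers shut, so the 19 mm pad width fits across one 24 mm slat.

```bash
python3 -m crank '[[1,[0,0,0],[0,0,-0.1825]],[1,[0,0,0],[0,0,-0.1825]],[1,[0,0,0],[0,0,-0.1825]],[1,[0,0,0],[0,0,-0.1825]],[1,[0,0,0],[0,0,-0.1825]],[1,[0,0,0],[0,0,-0.1825]],[1,[0,0,0],[0,0,-0.1825]],[1,[0,0,0],[0,0,-0.1825]]]'; python3 -m crank '[[1,[0,0,0],[0,0,-0.1825]],[1,[0,0,0],[0,0,0]],[1,[0,0,0],[0,0,0]]]'
cat >> h.py <<'E'
def delta(tgt):
    s=r.sense();R=np.array(s["ee_rot"]);d=R.T@(np.array(tgt)-np.array(s["tcp_pos"]))
    y=np.degrees(np.arctan2(R[1,1],R[0,1]))
    print("tool delta /100mm",(d*10).round(4),"y heading",round(y,2),"tilt z",R[:,2].round(4),"pos",np.round(s["tcp_pos"],4),"F",np.round(s["wrist_force"],2),"t",s["time_s"],"w",s["gripper_width"])
D=np.array([.4885,.0365]);a=np.radians(7.5);DX=np.array([np.cos(a),np.sin(a)]);DY=np.array([-np.sin(a),np.cos(a)])
def slat(y,z,x=0):
    return [*(D+DY*y+DX*x),z]
E
python3 -c "
from h import *
delta(slat(-.024,.07));print(np.round(r.sense()['joints'],1))"
```

```text
time_s: 1.05
tcp_pos: [0.2501, -0.5726, 0.2224]
ee_rot: [[-0.006, -1.0, -0.0], [-1.0, 0.006, 0.0], [-0.0, 0.0, -1.0]]
wrist_force: [-1.0, 0.3, -0.1]
gripper_width: 0.358
time_s: 1.35
tcp_pos: [0.2501, -0.5727, 0.2224]
ee_rot: [[0.128, -0.992, -0.0], [-0.992, -0.128, 0.0], [-0.0, 0.0, -1.0]]
wrist_force: [-0.3, -0.7, 1.3]
gripper_width: 0.075
tool delta /100mm [-5.4972 -3.1424  1.5252] y heading -172.67 tilt z [-2.e-04  3.e-04 -1.e+00] pos [ 0.2501 -0.5727  0.2224] F [-0.34 -0.75  1.32] t 1.35 w 0.07528790284682735
[-51.6  22.    0.4  -0.  -68.4  58.9]
```

```bash
python3 -m crank '[[1,[-0.39,-0.225,0],[0,0,0]],[1,[-0.39,-0.225,0],[0,0,0]],[1,[-0.39,-0.225,0],[0,0,0]],[1,[-0.39,-0.225,0],[0,0,0]],[1,[-0.39,-0.225,0],[0,0,0]],[1,[-0.39,-0.225,0],[0,0,0]],[1,[-0.39,-0.225,0],[0,0,0]],[1,[-0.39,-0.225,0],[0,0,0]]]'; python3 -m crank '[[1,[-0.39,-0.225,0],[0,0,0]],[1,[-0.39,-0.225,0],[0,0,0]],[1,[-0.39,-0.225,0],[0,0,0]],[1,[-0.39,-0.225,0],[0,0,0]],[1,[-0.39,-0.225,0],[0,0,0]],[1,[-0.39,-0.225,0],[0,0,0]],[1,[0,0,0.4],[0,0,0]],[1,[0,0,0.4],[0,0,0]]]'
python3 -c "
from h import *
delta(slat(-.024,.06));print(np.round(r.sense()['joints'],1))"
```

```text
time_s: 2.15
tcp_pos: [0.3882, -0.2382, 0.2229]
ee_rot: [[0.128, -0.992, 0.001], [-0.992, -0.128, -0.0], [0.0, -0.001, -1.0]]
wrist_force: [0.9, -0.7, -0.5]
gripper_width: 0.005
time_s: 2.95
tcp_pos: [0.4925, 0.0117, 0.1426]
ee_rot: [[0.131, -0.991, 0.004], [-0.991, -0.131, 0.002], [-0.001, -0.004, -1.0]]
wrist_force: [0.2, 0.2, -0.1]
gripper_width: 0.005
tool delta /100mm [-0.0104  0.0108  0.826 ] y heading -172.48 tilt z [ 0.004   0.0015 -1.    ] pos [0.4925 0.0117 0.1426] F [ 0.16  0.16 -0.07] t 2.95 w 0.004676826067148383
[ 20.3  13.6 -24.5  -0.  -51.6 -12.8]
```

```bash
python3 -m crank '[[1,[0,0,0.4],[0,0,0]],[1,[0,0,0.4],[0,0,0]],[1,[0,0,0],[0,0,0]],[1,[0,0,0],[0,0,0]]]'; for i in 1; do python3 -m crank '[[1,[0,0,0.05],[0,0,0]],[1,[0,0,0.04],[0,0,0]],[1,[0,0,0],[0,0,0]]]';done; python3 -m crank '[[1,[0,0,0.02],[0,0,0]],[1,[0,0,0],[0,0,0]]]'
python3 -c "
from h import *
delta(slat(-.024,.05))
c=r.capture('scene');cv2.imwrite('pics/p1.png',cv2.resize(c['img'][150:330,260:460],None,fx=3,fy=3))"
```

```text
time_s: 3.35
tcp_pos: [0.4917, 0.0097, 0.063]
ee_rot: [[0.13, -0.991, -0.0], [-0.991, -0.13, -0.001], [0.001, 0.0, -1.0]]
wrist_force: [0.6, -0.2, 0.4]
gripper_width: 0.007
time_s: 3.65
tcp_pos: [0.4916, 0.0099, 0.0544]
ee_rot: [[0.13, -0.991, 0.002], [-0.991, -0.13, 0.001], [-0.0, -0.002, -1.0]]
wrist_force: [-0.3, -1.0, -0.0]
gripper_width: 0.008
time_s: 3.85
tcp_pos: [0.4912, 0.0098, 0.0518]
ee_rot: [[0.13, -0.991, 0.001], [-0.991, -0.13, 0.0], [-0.0, -0.001, -1.0]]
wrist_force: [0.6, 0.1, 0.7]
gripper_width: 0.007
tool delta /100mm [-0.0286 -0.008   0.0183] y heading -172.5 tilt z [ 5.e-04  2.e-04 -1.e+00] pos [0.4912 0.0098 0.0518] F [0.55 0.13 0.72] t 3.85 w 0.006903217276683755
```

View pics/p1.png

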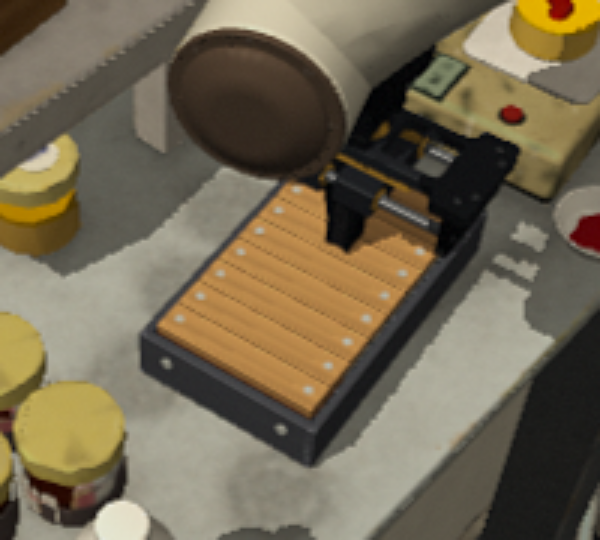

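The view shows the closed fingertips just above the sixth slat from the near-left end, at crop (343,245). I'll correct by 2.8 mm and press in small steps.

```bash
python3 -m crank '[[1,[-0.028,-0.008,0],[0,0,0]],[1,[0,0,0.02],[0,0,0]],[1,[0,0,0],[0,0,0]]]'; for i in 1; do python3 -m crank '[[1,[0,0,0.02],[0,0,0]],[1,[0,0,0],[0,0,0]]]';done; python3 -m crank '[[1,[0,0,0.02],[0,0,0]],[1,[0,0,0],[0,0,0]]]'
python3 -c "
from h import *
delta(slat(-.024,.044))"
```

```text
time_s: 4.2
tcp_pos: [0.4916, 0.0128, 0.0494]
ee_rot: [[0.131, -0.991, -0.0], [-0.991, -0.131, -0.0], [0.0, 0.0, -1.0]]
wrist_force: [-0.5, 0.8, 0.2]
gripper_width: 0.004
time_s: 4.4
tcp_pos: [0.4915, 0.0126, 0.0473]
ee_rot: [[0.131, -0.991, -0.0], [-0.991, -0.131, -0.0], [0.0, 0.0, -1.0]]
wrist_force: [-0.2, 0.1, 0.9]
gripper_width: 0.003
time_s: 4.6
tcp_pos: [0.4915, 0.0126, 0.0453]
ee_rot: [[0.131, -0.991, -0.0], [-0.991, -0.131, -0.0], [0.0, 0.0, -1.0]]
wrist_force: [-0.8, 0.6, 0.3]
gripper_width: -0.0
tool delta /100mm [-0.0006 -0.0011  0.0134] y heading -172.49 tilt z [-2.e-04 -0.e+00 -1.e+00] pos [0.4915 0.0126 0.0453] F [-0.76  0.64  0.3 ] t 4.6 w -0.00024874410274003015
```

```bash
python3 -m crank '[[1,[0,0,0.02],[0,0,0]],[1,[0,0,0.015],[0,0,0]],[1,[0,0,0],[0,0,0]]]'
python3 -c "
from h import *
delta(slat(-.024,.044))
c=r.capture('scene');cv2.imwrite('pics/p2.png',cv2.resize(c['img'][180:310,290:430],None,fx=4,fy=4))"
```

```text
time_s: 4.9
tcp_pos: [0.4916, 0.0126, 0.0419]
ee_rot: [[0.131, -0.991, -0.0], [-0.991, -0.131, -0.0], [0.0, 0.0, -1.0]]
wrist_force: [0.2, 0.4, 1.5]
gripper_width: 0.007
tool delta /100mm [-0.001  -0.0005 -0.0211] y heading -172.49 tilt z [-1.e-04 -1.e-04 -1.e+00] pos [0.4916 0.0126 0.0419] F [0.21 0.43 1.46] t 4.9 w 0.006957205638563811
```

View pics/p2.png

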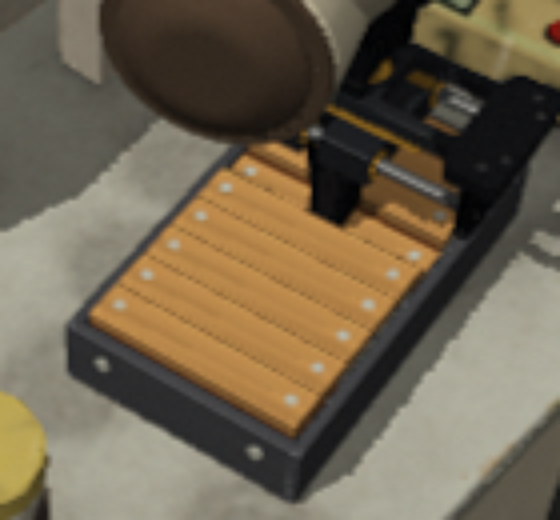

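The picture shows the sixth slat (y=-24) pressed about 8 mm with only about 1.5 N, so it is soft. Next is y=+24.

```bash
python3 -m crank '[[1,[0,0,-0.12],[0,0,0]],[1,[-0.24,0,0],[0,0,0]],[1,[-0.24,0,0],[0,0,0]],[1,[0,0,0],[0,0,0]],[1,[0,0,0.04],[0,0,0]],[1,[0,0,0.02],[0,0,0]],[1,[0,0,0],[0,0,0]]]'; python3 -m crank '[[1,[0,0,0.01],[0,0,0]],[1,[0,0,0],[0,0,0]]]';python3 -m crank '[[1,[0,0,0.01],[0,0,0]],[1,[0,0,0],[0,0,0]]]'
python3 -c "
from h import *
delta(slat(.024,.046))"
```

```text
time_s: 5.65
tcp_pos: [0.4849, 0.0595, 0.0475]
ee_rot: [[0.13, -0.992, -0.001], [-0.992, -0.13, -0.0], [0.0, 0.001, -1.0]]
wrist_force: [-0.2, -0.1, 0.6]
gripper_width: 0.008
time_s: 5.85
tcp_pos: [0.4852, 0.0597, 0.0469]
ee_rot: [[0.13, -0.992, -0.001], [-0.992, -0.13, -0.0], [0.0, 0.001, -1.0]]
wrist_force: [-0.4, 0.7, -0.2]
gripper_width: 0.006
time_s: 6.05
tcp_pos: [0.4853, 0.06, 0.046]
ee_rot: [[0.13, -0.991, -0.0], [-0.991, -0.13, -0.0], [0.0, 0.0, -1.0]]
wrist_force: [0.4, -0.0, 1.0]
gripper_width: 0.007
tool delta /100mm [-0.0026 -0.001  -0.0001] y heading -172.51 tilt z [-1.e-04 -1.e-04 -1.e+00] pos [0.4853 0.06   0.046 ] F [ 0.36 -0.    0.95] t 6.05 w 0.007000441310042676
```

Soft too: 4 mm of give with about 1 N or less. Next is y=+72.

```bash
python3 -m crank '[[1,[0,0,0.02],[0,0,0]],[1,[0,0,0],[0,0,0]]]'; python3 -m crank '[[1,[0,0,-0.12],[0,0,0]],[1,[-0.24,0,0],[0,0,0]],[1,[-0.24,0,0],[0,0,0]],[1,[0,0,0],[0,0,0]],[1,[0,0,0.06],[0,0,0]],[1,[0,0,0],[0,0,0]],[1,[0,0,0],[0,0,0]]]'; python3 -m crank '[[1,[0,0,0.01],[0,0,0]],[1,[0,0,0],[0,0,0]]]';python3 -m crank '[[1,[0,0,0.01],[0,0,0]],[1,[0,0,0],[0,0,0]]]'
python3 -c "
from h import *
delta(slat(.072,.046))"
```

```text
time_s: 6.25
tcp_pos: [0.4854, 0.0602, 0.0439]
ee_rot: [[0.131, -0.991, 0.0], [-0.991, -0.131, -0.0], [0.0, -0.0, -1.0]]
wrist_force: [0.3, -0.1, 1.5]
gripper_width: 0.007
time_s: 6.95
tcp_pos: [0.4793, 0.1076, 0.0499]
ee_rot: [[0.13, -0.992, 0.001], [-0.992, -0.13, 0.0], [-0.0, -0.001, -1.0]]
wrist_force: [0.4, 1.5, 1.9]
gripper_width: 0.002
time_s: 7.15
tcp_pos: [0.4794, 0.1076, 0.0499]
ee_rot: [[0.13, -0.991, 0.001], [-0.991, -0.13, 0.0], [-0.0, -0.001, -1.0]]
wrist_force: [-2.7, 1.2, 9.2]
gripper_width: 0.007
time_s: 7.35
tcp_pos: [0.4794, 0.1076, 0.0499]
ee_rot: [[0.131, -0.991, 0.001], [-0.991, -0.131, 0.0], [0.0, -0.001, -1.0]]
wrist_force: [-5.5, 2.1, 15.9]
gripper_width: 0.004
tool delta /100mm [-0.0034  0.0025  0.0387] y heading -172.49 tilt z [ 9.e-04  1.e-04 -1.e+00] pos [0.4794 0.1076 0.0499] F [-5.52  2.11 15.92] t 7.35 w 0.003537662225749376
```

y=+72 is firm: it stops at 49.9 mm and the force climbs to 16 N. Now its neighbours, +48 and +96.

```bash
python3 -m crank '[[1,[0,0,-0.08],[0,0,0]],[1,[0.12,0,0],[0,0,0]],[1,[0.12,0,0],[0,0,0]],[1,[0,0,0],[0,0,0]],[1,[0,0,0.05],[0,0,0]],[1,[0,0,0],[0,0,0]]]'; python3 -m crank '[[1,[0,0,0.02],[0,0,0]],[1,[0,0,0],[0,0,0]]]';python3 -m crank '[[1,[0,0,0.01],[0,0,0]],[1,[0,0,0],[0,0,0]]]'
python3 -c "
from h import *
delta(slat(.048,.046))"
```

```text
time_s: 7.95
tcp_pos: [0.4819, 0.0836, 0.0502]
ee_rot: [[0.13, -0.991, -0.001], [-0.991, -0.13, -0.001], [0.001, 0.001, -1.0]]
wrist_force: [-0.3, -0.2, 0.4]
gripper_width: 0.007
time_s: 8.15
tcp_pos: [0.482, 0.0838, 0.0499]
ee_rot: [[0.132, -0.991, -0.001], [-0.991, -0.132, -0.001], [0.001, 0.001, -1.0]]
wrist_force: [-1.4, -1.0, 9.0]
gripper_width: 0.008
time_s: 8.35
tcp_pos: [0.482, 0.0838, 0.0498]
ee_rot: [[0.132, -0.991, -0.0], [-0.991, -0.132, -0.001], [0.001, 0.001, -1.0]]
wrist_force: [-5.1, -1.7, 15.6]
gripper_width: 0.007
tool delta /100mm [-0.0025 -0.0023  0.0383] y heading -172.4 tilt z [-4.0e-04 -1.3e-03 -1.0e+00] pos [0.482  0.0838 0.0498] F [-5.05 -1.68 15.64] t 8.35 w 0.006978655235228206
```

+48 is firm as well. Now +96.

```bash
python3 -m crank '[[1,[0,0,-0.09],[0,0,0]],[1,[-0.24,0,0],[0,0,0]],[1,[-0.24,0,0],[0,0,0]],[1,[0,0,0],[0,0,0]],[1,[0,0,0.06],[0,0,0]],[1,[0,0,0],[0,0,0]]]'; python3 -m crank '[[1,[0,0,0.02],[0,0,0]],[1,[0,0,0],[0,0,0]]]';python3 -m crank '[[1,[0,0,0.01],[0,0,0]],[1,[0,0,0],[0,0,0]]]'
python3 -c "
from h import *
delta(slat(.096,.046))"
```

```text
time_s: 8.95
tcp_pos: [0.4751, 0.1309, 0.0501]
ee_rot: [[0.13, -0.991, -0.002], [-0.991, -0.13, -0.001], [0.001, 0.002, -1.0]]
wrist_force: [-0.6, -0.2, 0.6]
gripper_width: 0.008
time_s: 9.15
tcp_pos: [0.4757, 0.1309, 0.0487]
ee_rot: [[0.13, -0.992, -0.001], [-0.992, -0.13, -0.001], [0.0, 0.001, -1.0]]
wrist_force: [-1.2, -0.4, 0.1]
gripper_width: 0.003
time_s: 9.35
tcp_pos: [0.4759, 0.1313, 0.048]
ee_rot: [[0.13, -0.991, -0.0], [-0.991, -0.13, -0.0], [0.0, 0.0, -1.0]]
wrist_force: [-0.3, -0.1, 0.3]
gripper_width: 0.007
tool delta /100mm [-0.0038 -0.0012  0.0198] y heading -172.51 tilt z [-2.e-04 -2.e-04 -1.e+00] pos [0.4759 0.1313 0.048 ] F [-0.34 -0.1   0.34] t 9.35 w 0.006587984478277614
```

+96 gives, so the firm slats are +48 and +72 and the target is their middle, y=+60 mm. Next I rise, open and go to the bottle.

```bash
python3 -m crank '[[-1,[0,0,-0.4],[0,0,0]],[-1,[0,0,-0.4],[0,0,0]],[-1,[0,0,-0.4],[0,0,0]],[-1,[0,0,-0.3],[0,0,0]],[-1,[0,0,0],[0,0,0]]]'
python3 -c "
from h import *
delta([.4095,.3087,.2])"
```

```text
time_s: 9.85
tcp_pos: [0.4785, 0.1328, 0.203]
ee_rot: [[0.131, -0.991, 0.01], [-0.991, -0.131, 0.005], [-0.004, -0.01, -1.0]]
wrist_force: [1.1, -0.4, -0.6]
gripper_width: 0.374
tool delta /100mm [-1.8344  0.4538  0.0323] y heading -172.46 tilt z [ 0.0097  0.0049 -0.9999] pos [0.4785 0.1328 0.203 ] F [ 1.1 -0.4 -0.6] t 9.85 w 0.3741248015380615
```

```bash
python3 -m crank '[[-1,[-0.37,0.09,0],[0,0,0]],[-1,[-0.37,0.09,0],[0,0,0]],[-1,[-0.37,0.09,0],[0,0,0]],[-1,[-0.37,0.09,0],[0,0,0]],[-1,[-0.36,0.09,0],[0,0,0]],[-1,[0,0,0],[0,0,0]],[-1,[0,0,0],[0,0,0]]]'
python3 -c "
from h import *
delta([.4095,.3087,.075])
c=r.capture('wrist');cv2.imwrite('pics/w2.png',c['img']);print(proj(c,[.4095,.3087,.14]))
c=r.capture('top');cv2.imwrite('pics/t2.png',cv2.resize(c['img'][200:330,130:330],None,fx=4,fy=4))"
```

```text
time_s: 10.55
tcp_pos: [0.4065, 0.3083, 0.1972]
ee_rot: [[0.132, -0.991, -0.001], [-0.991, -0.132, -0.001], [0.001, 0.001, -1.0]]
wrist_force: [1.0, 0.7, 0.3]
gripper_width: 0.97
tool delta /100mm [-1.2000e-03 -3.1600e-02  1.2217e+00] y heading -172.41 tilt z [-0.0013 -0.0013 -1.    ] pos [0.4065 0.3083 0.1972] F [1.01 0.69 0.28] t 10.55 w 0.9701066637905305
(np.float64(309.7577367967157), np.float64(256.79164397929736))
```

View pics/w2.png

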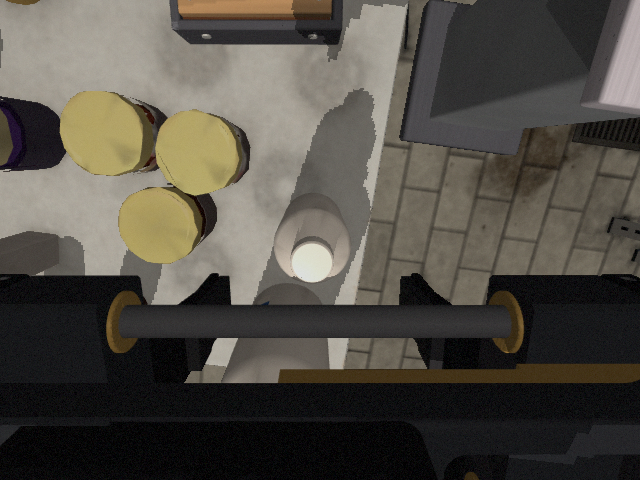

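View pics/t2.png

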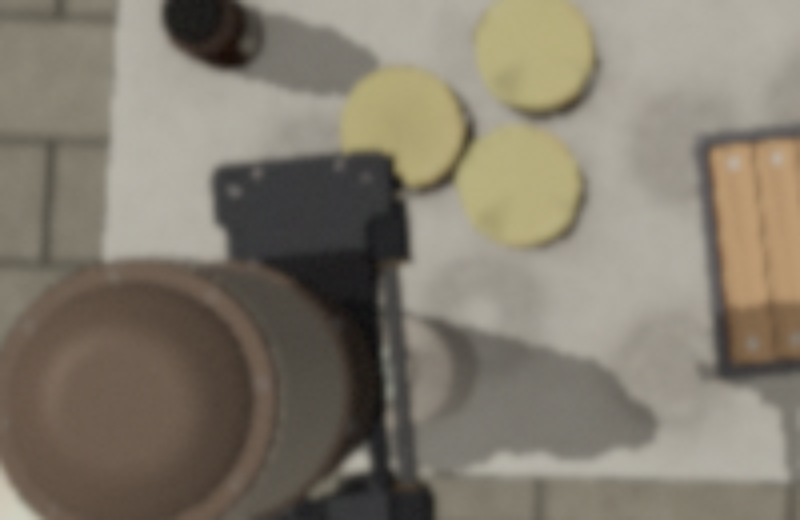

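Run:
```python
from h import *
S=r.capture("scene");T=r.capture("top");W=r.capture("wrist")
cv2.imwrite("pics/s3.png",S["img"]);cv2.imwrite("pics/t3.png",T["img"])
print("bottle wrist",ray(W,(312,262),.14))
print("cams",-np.array(S["R"]).T@S["t"],-np.array(T["R"]).T@T["t"])
def tri(a,b):
    P=[np.diag([1,1,1.])@np.array([[c["fx"],0,c["cx"]],[0,c["fy"],c["cy"]],[0,0,1]])@np.c_[c["R"],c["t"]] for c in(S,T)]
    X=cv2.triangulatePoints(P[0],P[1],np.array(a,float),np.array(b,float));return (X[:3]/X[3]).ravel()
print("big cap",tri((235.5,351),(161.5,285)))
```

```text
bottle wrist [0.40853253 0.31113431 0.14      ]
cams [0.13055271 0.57200088 0.78643427] [0.43087728 0.13913507 1.11002069]
big cap [0.42197354 0.42130757 0.18963324]
```

View pics/s3.png

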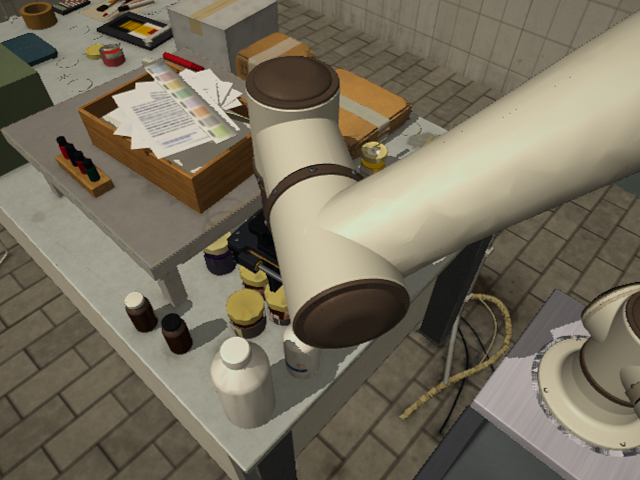

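View pics/t3.png

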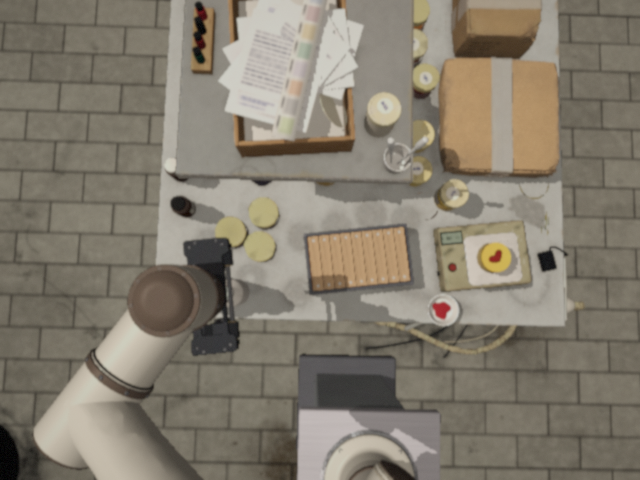

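Run:
```python
from h import *
S=r.capture("scene");T=r.capture("top")
def tri(a,b):
    P=[np.array([[c["fx"],0,c["cx"]],[0,c["fy"],c["cy"]],[0,0,1]])@np.c_[c["R"],c["t"]] for c in(S,T)]
    X=cv2.triangulatePoints(P[0],P[1],np.array(a,float),np.array(b,float));X=(X[:3]/X[3]).ravel();print(X,proj(S,X),proj(T,X))
tri((293,80),(163,300))
tri((315,185),(118,375))
print(np.round(r.sense()["joints"],1))
```

```text
[0.40771371 0.30605395 0.55461995] (np.float64(291.35788441804414), np.float64(79.76532603144949)) (np.float64(163.78478467338599), np.float64(300.9990669829364))
[0.32034816 0.36550223 0.5246769 ] (np.float64(318.05970266748517), np.float64(185.35855164959236)) (np.float64(116.77120352526944), np.float64(373.3527726615881))
[ 55.3  12.1 -17.5  -0.  -60.4 -47.8]
```

The arm stays clear: the forearm's underside will be at about 0.30 m, against 0.19 m for the big bottle. The wrist view shows the cap at (312,262), giving (0.4085, 0.311), in line with the other measurements. I'll descend to a grasp height of 94 mm, so the palm clears the 140 mm cap.

```bash
python3 -m crank '[[-1,[-0.012,-0.025,0.3],[0,0,0]],[-1,[0,0,0.3],[0,0,0]],[-1,[0,0,0.3],[0,0,0]],[-1,[0,0,0.2],[0,0,0]],[-1,[0,0,0],[0,0,0]],[-1,[0,0,0],[0,0,0]]]'
python3 -c "
from h import *
delta([.409,.3095,.075])"
```

```text
time_s: 11.5
tcp_pos: [0.4101, 0.3097, 0.0885]
ee_rot: [[0.131, -0.991, 0.001], [-0.991, -0.131, -0.0], [0.0, -0.0, -1.0]]
wrist_force: [0.3, 0.2, 1.0]
gripper_width: 1.005
tool delta /100mm [0.0003 0.0111 0.1351] y heading -172.5 tilt z [ 5.e-04 -1.e-04 -1.e+00] pos [0.4101 0.3097 0.0885] F [0.32 0.21 1.05] t 11.5 w 1.0054131558161015
```

```bash
python3 -m crank '[[-1,[0,0.01,0.08],[0,0,0]],[-1,[0,0,0.05],[0,0,0]],[-1,[0,0,0],[0,0,0]],[-1,[0,0,0],[0,0,0]]]'
python3 -c "
from h import *
delta([.409,.3095,.075])
c=r.capture('scene');cv2.imwrite('pics/s4.png',cv2.resize(c['img'][260:430,190:390],None,fx=4,fy=4)[:600])
c=r.capture('wrist');cv2.imwrite('pics/w4.png',c['img'])"
```

```text
time_s: 11.9
tcp_pos: [0.4087, 0.3097, 0.0753]
ee_rot: [[0.131, -0.991, 0.0], [-0.991, -0.131, 0.0], [-0.0, -0.0, -1.0]]
wrist_force: [0.6, 0.3, -0.4]
gripper_width: 1.0
tool delta /100mm [ 0.002  -0.0029  0.0032] y heading -172.48 tilt z [ 4.e-04  4.e-04 -1.e+00] pos [0.4087 0.3097 0.0753] F [ 0.59  0.34 -0.43] t 11.9 w 0.9996475959677878
```

View pics/s4.png

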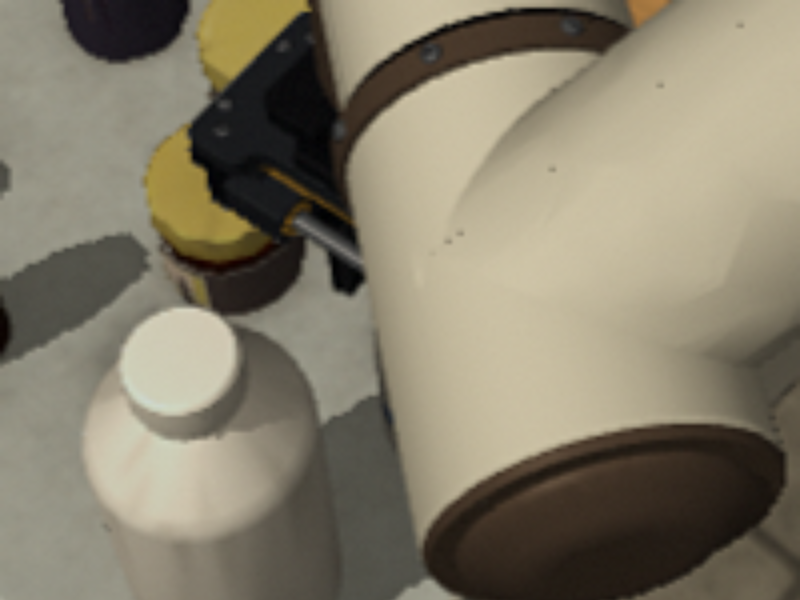

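View pics/w4.png

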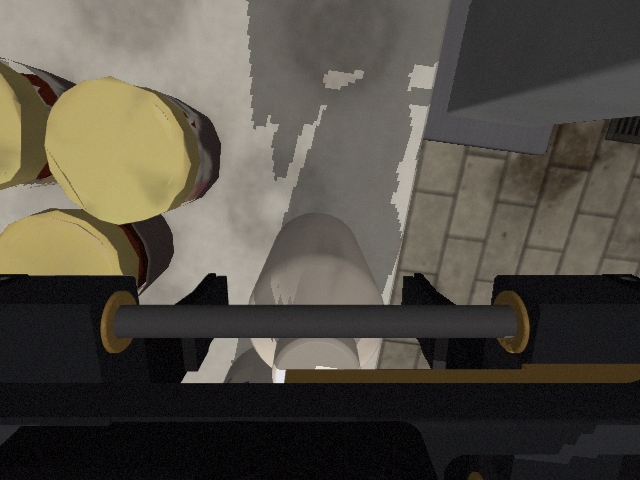

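The wrist view shows the bottle (318,290) centred between the fingers at x≈215 and 415, with the jars clear. Closing.

```bash
python3 -m crank '[[1,[0,0,0],[0,0,0]],[1,[0,0,0],[0,0,0]],[1,[0,0,0],[0,0,0]],[1,[0,0,0],[0,0,0]],[1,[0,0,0],[0,0,0]],[1,[0,0,0],[0,0,0]],[1,[0,0,0],[0,0,0]]]'
python3 -m crank '[[1,[0,0,-0.05],[0,0,0]],[1,[0,0,-0.1],[0,0,0]],[1,[0,0,0],[0,0,0]],[1,[0,0,0],[0,0,0]]]'
```

```text
time_s: 12.7
tcp_pos: [0.4085, 0.3095, 0.0751]
ee_rot: [[0.131, -0.991, -0.0], [-0.991, -0.131, -0.0], [0.0, 0.0, -1.0]]
wrist_force: [-1.4, 1.1, 0.7]
gripper_width: 0.667
time_s: 13.1
tcp_pos: [0.4086, 0.3096, 0.0903]
ee_rot: [[0.13, -0.991, 0.0], [-0.991, -0.13, 0.001], [-0.001, -0.0, -1.0]]
wrist_force: [-0.7, 0.0, -4.9]
gripper_width: 0.669
```

The bottle is held: opening about 58 mm, load about 5 N. I'll lift it and carry it over.

```bash
python3 -m crank '[[1,[0,0,-0.3],[0,0,0]],[1,[0,0,-0.35],[0,0,0]],[1,[0,0,-0.35],[0,0,0]],[1,[0,0,0],[0,0,0]],[1,[0,0,0],[0,0,0]]]'
python3 -c "
from h import *
delta(slat(.06,.135))
c=r.capture('scene');cv2.imwrite('pics/s5.png',c['img'])"
```

```text
time_s: 13.6
tcp_pos: [0.408, 0.3093, 0.1898]
ee_rot: [[0.13, -0.992, -0.001], [-0.992, -0.13, 0.001], [-0.001, 0.001, -1.0]]
wrist_force: [-0.0, -0.2, -4.9]
gripper_width: 0.667
tool delta /100mm [ 2.21   -0.4437  0.5462] y heading -172.53 tilt z [-8.e-04  7.e-04 -1.e+00] pos [0.408  0.3093 0.1898] F [-0.02 -0.24 -4.88] t 13.6 w 0.6672435186980168
```

View pics/s5.png

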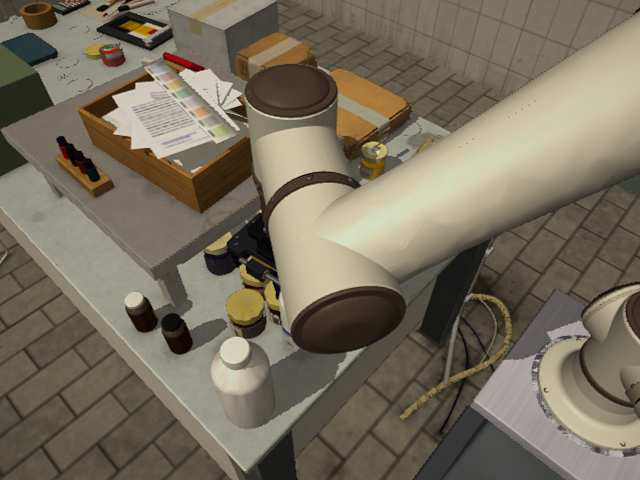

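The bottle is up, hidden behind the wrist, and the neighbours haven't moved. Carrying it across.

```bash
python3 -m crank '[[1,[0.2,-0.04,0],[0,0,0]],[1,[0.35,-0.07,0],[0,0,0]],[1,[0.4,-0.08,0],[0,0,0]],[1,[0.4,-0.08,0],[0,0,0]],[1,[0.4,-0.08,0],[0,0,0]],[1,[0.3,-0.06,0],[0,0,0]],[1,[0.16,-0.03,0],[0,0,0]],[1,[0,0,0],[0,0,0]]]'; python3 -m crank '[[1,[0,0,0],[0,0,0]],[1,[0,0,0.2],[0,0,0]],[1,[0,0,0.2],[0,0,0]],[1,[0,0,0],[0,0,0]],[1,[0,0,0],[0,0,0]]]'
python3 -c "
from h import *
delta(slat(.06,.125))
c=r.capture('scene');cv2.imwrite('pics/s6.png',cv2.resize(c['img'][120:300,290:490],None,fx=3,fy=3))
c=r.capture('top');cv2.imwrite('pics/t6.png',cv2.resize(c['img'][200:320,240:440],None,fx=4,fy=4))"
```

```text
time_s: 14.45
tcp_pos: [0.48, 0.0937, 0.1876]
ee_rot: [[0.127, -0.992, -0.005], [-0.992, -0.127, -0.002], [0.002, 0.005, -1.0]]
wrist_force: [-1.3, 1.1, -5.0]
gripper_width: 0.666
time_s: 14.95
tcp_pos: [0.4809, 0.0968, 0.1498]
ee_rot: [[0.132, -0.991, -0.001], [-0.991, -0.132, -0.001], [0.001, 0.001, -1.0]]
wrist_force: [-0.1, 0.1, -3.8]
gripper_width: 0.663
tool delta /100mm [0.0071 0.003  0.2483] y heading -172.4 tilt z [-9.e-04 -1.e-03 -1.e+00] pos [0.4809 0.0968 0.1498] F [-0.11  0.07 -3.84] t 14.95 w 0.6628859740406363
```

View pics/s6.png

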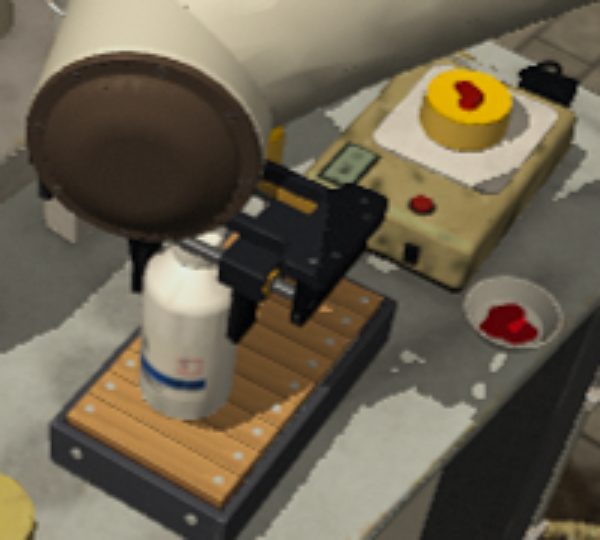

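View pics/t6.png

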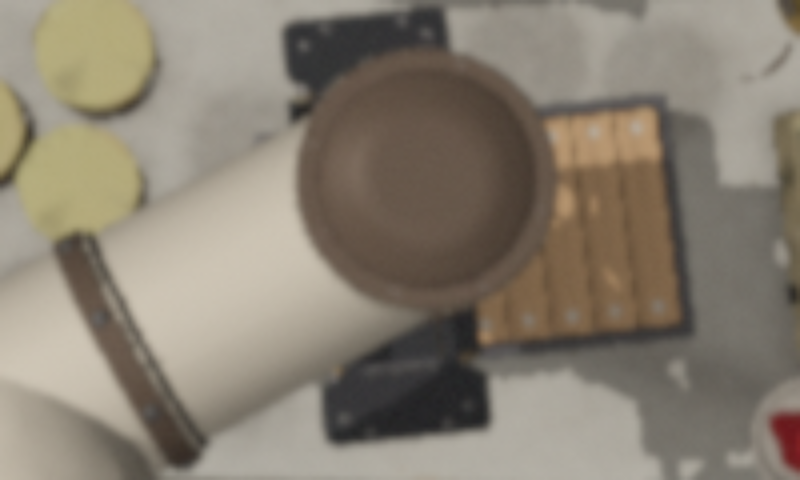

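The bottle hangs upright about 25 mm above the firm slats, at crop (187,410). I'll lower it in small steps.

```bash
python3 -m crank '[[1,[0.007,0.003,0.1],[0,0,0]],[1,[0,0,0.1],[0,0,0]],[1,[0,0,0],[0,0,0]],[1,[0,0,0],[0,0,0]],[1,[0,0,0],[0,0,0]]]';python3 -m crank '[[1,[0,0,0.02],[0,0,0]],[1,[0,0,0],[0,0,0]],[1,[0,0,0],[0,0,0]]]';python3 -m crank '[[1,[0,0,0.015],[0,0,0]],[1,[0,0,0],[0,0,0]],[1,[0,0,0],[0,0,0]]]'
python3 -c "
from h import *
delta(slat(.06,.1248))"
```

```text
time_s: 15.55
tcp_pos: [0.4812, 0.0955, 0.1303]
ee_rot: [[0.131, -0.991, 0.001], [-0.991, -0.131, 0.0], [-0.0, -0.001, -1.0]]
wrist_force: [-0.1, -0.0, -3.6]
gripper_width: 0.667
time_s: 15.85
tcp_pos: [0.4809, 0.0954, 0.1281]
ee_rot: [[0.131, -0.991, 0.0], [-0.991, -0.131, 0.0], [-0.0, -0.0, -1.0]]
wrist_force: [0.8, -0.8, -4.2]
gripper_width: 0.669
time_s: 16.15
tcp_pos: [0.4808, 0.0954, 0.1265]
ee_rot: [[0.131, -0.991, -0.0], [-0.991, -0.131, -0.0], [0.0, 0.0, -1.0]]
wrist_force: [0.3, 0.1, -4.0]
gripper_width: 0.668
tool delta /100mm [-0.0059  0.0008  0.0171] y heading -172.49 tilt z [-1.e-04 -1.e-04 -1.e+00] pos [0.4808 0.0954 0.1265] F [ 0.33  0.11 -4.01] t 16.15 w 0.6683478347793056
```

```bash
python3 -m crank '[[1,[0,0,0.01],[0,0,0]],[1,[0,0,0],[0,0,0]],[1,[0,0,0],[0,0,0]]]';python3 -m crank '[[1,[0,0,0.008],[0,0,0]],[1,[0,0,0],[0,0,0]],[1,[0,0,0],[0,0,0]]]'
```

```text
time_s: 16.45
tcp_pos: [0.4808, 0.0954, 0.1255]
ee_rot: [[0.131, -0.991, -0.0], [-0.991, -0.131, -0.0], [0.0, 0.0, -1.0]]
wrist_force: [0.8, 0.3, -4.5]
gripper_width: 0.669
time_s: 16.75
tcp_pos: [0.481, 0.0955, 0.1248]
ee_rot: [[0.131, -0.991, 0.0], [-0.991, -0.131, 0.0], [-0.0, -0.0, -1.0]]
wrist_force: [0.8, 0.1, -4.1]
gripper_width: 0.662
```

```bash
python3 -m crank '[[1,[0,0,0.006],[0,0,0]],[1,[0,0,0],[0,0,0]],[1,[0,0,0],[0,0,0]]]';python3 -m crank '[[1,[0,0,0.005],[0,0,0]],[1,[0,0,0],[0,0,0]],[1,[0,0,0],[0,0,0]]]'
```

```text
time_s: 17.05
tcp_pos: [0.481, 0.0954, 0.1245]
ee_rot: [[0.131, -0.991, 0.0], [-0.991, -0.131, -0.0], [0.0, -0.0, -1.0]]
wrist_force: [-1.2, 0.6, 0.6]
gripper_width: 0.666
time_s: 17.35
tcp_pos: [0.481, 0.0954, 0.1245]
ee_rot: [[0.131, -0.991, 0.001], [-0.991, -0.131, -0.0], [0.0, -0.001, -1.0]]
wrist_force: [-2.7, -0.4, 5.4]
gripper_width: 0.664
```

It makes firm contact at TCP z = 124.5 mm, which is bench height plus 50 mm less the 0.5 mm give, and the load reverses. Releasing and rising.

```bash
python3 -m crank '[[-1,[0,0,0],[0,0,0]],[-1,[0,0,0],[0,0,0]],[-1,[0,0,0],[0,0,0]],[-1,[0,0,0],[0,0,0]],[-1,[0,0,0],[0,0,0]],[-1,[0,0,0],[0,0,0]],[-1,[0,0,0],[0,0,0]],[-1,[0,0,0],[0,0,0]]]'
python3 -m crank '[[-1,[0,0,-0.1],[0,0,0]],[-1,[0,0,-0.3],[0,0,0]],[-1,[0,0,-0.4],[0,0,0]],[-1,[0,0,-0.4],[0,0,0]],[-1,[0,0,-0.3],[0,0,0]],[-1,[0,0,0],[0,0,0]]]'
python3 -m crank '[[-1,[0.4,0,0],[0,0,0]],[-1,[0.4,0,0],[0,0,0]],[-1,[0.4,0,0],[0,0,0]],[-1,[0.4,0,0],[0,0,0]],[-1,[0.4,0,0],[0,0,0]],[-1,[0.4,0,0],[0,0,0]],[-1,[0,0,0],[0,0,0]],[-1,[0,0,0],[0,0,0]]]'
python3 -c "
from h import *
c=r.capture('scene');cv2.imwrite('pics/s7.png',c['img']);cv2.imwrite('pics/s7c.png',cv2.resize(c['img'][150:310,290:440],None,fx=3.7,fy=3.7,interpolation=2))
c=r.capture('top');cv2.imwrite('pics/t7.png',c['img'])"
```

```text
time_s: 18.15
tcp_pos: [0.4809, 0.0955, 0.1236]
ee_rot: [[0.131, -0.991, 0.0], [-0.991, -0.131, -0.0], [0.0, -0.0, -1.0]]
wrist_force: [-0.9, 0.0, 0.2]
gripper_width: 1.001
time_s: 18.75
tcp_pos: [0.4833, 0.0962, 0.2796]
ee_rot: [[0.131, -0.991, 0.011], [-0.991, -0.131, 0.004], [-0.003, -0.011, -1.0]]
wrist_force: [0.2, -0.1, 0.2]
gripper_width: 1.003
time_s: 19.55
tcp_pos: [0.5118, -0.1432, 0.2732]
ee_rot: [[0.128, -0.992, -0.001], [-0.992, -0.128, 0.0], [-0.0, 0.001, -1.0]]
wrist_force: [-0.7, -0.8, -0.6]
gripper_width: 0.998
```

View pics/s7.png

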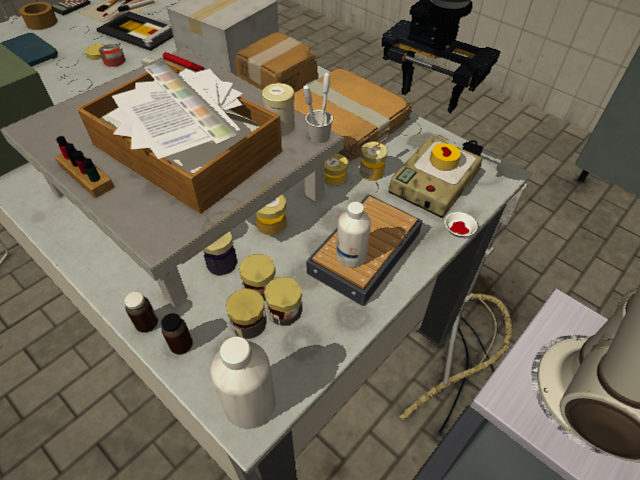

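View pics/s7c.png

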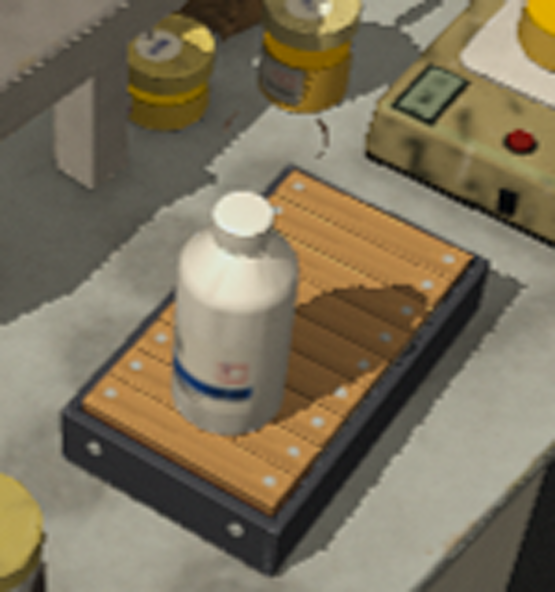

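View pics/t7.png

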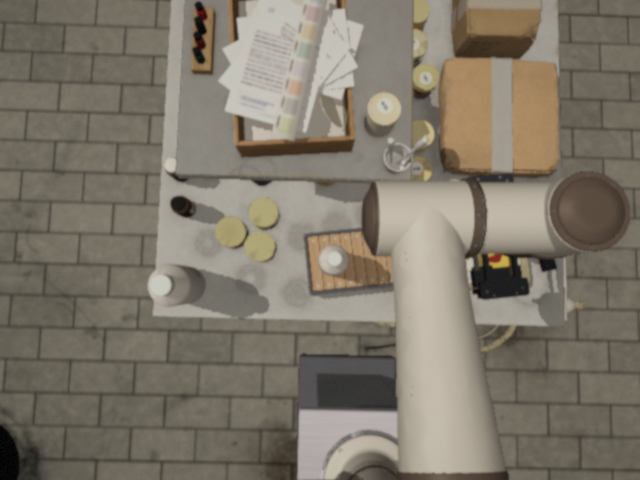

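The bottle stands upright on the stand, with its cap at scene (355,207) and top (335,259), and the bystanders haven't moved. One numeric check, then I hand in.

Run:
```python
from h import *
S=r.capture("scene");T=r.capture("top")
for c,p in((S,(355.2,207.4)),(T,(335,259))):
    X=ray(c,p,.1895)[:2]-D;print("deck x,y mm",X@DX*1e3,X@DY*1e3)
a=cv2.imread("pics/scene0.png");b=S["img"]
d=cv2.absdiff(a,b).max(2)
for n,(x,y) in dict(j=(373,160),a1=(140,312),a2=(177,333),j1=(245,310),j2=(283,298),j3=(256,270)).items():print(n,d[y-18:y+18,x-15:x+15].mean())
r.finish_job()
```

```text
deck x,y mm -2.169172016111006 61.94026699060084
deck x,y mm -0.6445225181448216 58.02516814866868
j 1.85
a1 1.8175925925925926
a2 2.05
j1 1.5361111111111112
j2 1.4907407407407407
j3 1.425
the job is handed in; nothing more can be done
```

The white bottle is standing upright over the firm rib, and I handed the job in at about 20 s of the 67 s allowed.

**Finding the rib:** I pressed five slats with the closed fingertips before touching the bottle.

| Slat (y) | Result |
|---|---|
| -24 mm | gives (8 mm at about 1.5 N) |
| +24 mm | gives (6 mm at about 1.5 N) |
| +48 mm | firm (stops at 49.8 mm, about 16 N) |
| +72 mm | firm (stops at 49.9 mm, about 16 N) |
| +96 mm | gives (2 mm at about 0.3 N, not pressed further) |

**Placing the bottle:** I picked up the smaller white bottle and set it down at y = +60 mm, the middle of the two firm slats. The load reversed at TCP z = 124.5 mm, which is the 50 mm top less the 0.5 mm give.

**Last checks:** The scene and top cameras put the cap at deck (x, y) = (-2, 62) mm and (-1, 58) mm. They differ by about 4 mm in y, but both are well inside the firm area. The bottle looked upright and not sunk. A picture comparison showed no movement of the yellow-lidded jar behind the balance, the three jars by the bottle or the two brown bottles. The gripper was clear of everything. No check failed.

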